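Close the parts carton and open the cleaner bottle

ROBOT

A 7-joint arm with a two-finger parallel gripper is mounted at the origin on the work surface. World frame = base frame: x ahead of the robot, y to its left, z up, the work surface at z = 0. Lengths are in m, angles in rad, forces in N, time in s.
With the tool pointing down it reaches from about 0.4 to 0.9 m from the base axis. Payload 5.5 kg.
Tool frame: the origin (TCP) lies at the very end of the fingers, on their centre line; the grasp point (between the pads) lies 19 mm behind it; z points along the fingers, y is the line along which they close (so a half turn about z gives the same grasp; the last joint's range is limited). The gripper opens to 85 mm and grips with 20 to 120 N. Pads are 22 mm wide; open, the fingers measure 114 mm over their backs; the gripper's body (76 mm by 85 mm) begins 54 mm behind the grasp point. The pads swing forward as they close: fully open they stand 13 mm farther back than shut.
Start: joints at [1.453, 0.501, -0.427, 1.55, 0.221, 1.138, -0.21], TCP at [0.242, -0.603, 0.231] pointing down, gripper open.
Joint ranges: [-2.88, 2.88], [-0.31, 2.03], [-1.54, 1.56], [0.2, 2.42], [-1.41, 4.55], [0.19, 2.02], [-2.57, 2.57]. Speed limits (rad/s): [2.57, 2.57, 3.14, 3.14, 3.14, 3.14, 3.14].

INTERFACE

Orientations are given as a unit quaternion [w, x, y, z].
In Python, from bench import r gives the robot as it stands.
- The arm moves only by the shell command python3 -m inch 'ROWS' [FORCE]. ROWS is JSON, a list of rows, each a list of 7 numbers: the opening, from -1 (shut) to 1 (fully open), then the shift along the tool's x, y, z in mm, then the turn, a rotation vector about the tool's x, y, z in rad. In form: [[jaw, dx, dy, dz, wx, wy, wz], ...]. A call has 1 to 10 rows; each row is the pose to reach, as a shift and turn from the pose commanded when the call began, along the tool's axes at that moment; what a row does not reach only later rows make up. A row lasts 1/10 s, in which the tool goes at most 50 mm and 8.59 degrees, less where a joint would pass 70% of its speed; a pose out of reach is approached as far as the arm can. A call with a gripper value outside its range is refused whole. The fingers move at their own pace and stop on an object; FORCE is the grip in N (left out, the last holds). Time passes only in rows, so rows that repeat a pose let the fingers close. It gives the time, the measured TCP pose, the force, the opening and the grip force at its end, in the units of the state.
- r.get_state(): the state, without advancing time (a new reading comes with each control period).
- r.capture(name): name is "side" or "top"; returns the picture (480x640x3 uint8, red, green, blue); there is no depth.
- r.calibration(name): a dict with "mtx" (3x3 intrinsics, pixels), "k1" (the pictures are not rectified: a ray, as slopes to the right and down, at radius r is drawn at 1 + k1 r^2 times it, then the intrinsics apply), "rvec" (rotation vector, rad) and "tvec" (3), from world to camera coordinates, as OpenCV has them. Camera axes: x right, y down, z forward; pixel columns grow to the right and rows downward; lengths in m; the calibration is good to about 2 mm. A picture is of the moment at which its call begins. calibration takes no time and is no camera call.
- r.close_job(): hands the job in; it is judged then, once.
The state is a dict: "time_s": time; "q": joint angles; "joint_vel": joint speeds; "effort": joint torques, N m; "eef_pos": TCP position; "eef_rot": TCP orientation; "wrist_force": force on the tool from outside, world axes, zero at the start; "moment": the same for the moment, N m; "width": opening from 0.0 (shut) to 1.0 (fully open); "gripper_force": force on a finger pad.
Only numpy, scipy, OpenCV 4.12 (cv2) and the standard library are available. Lean on these libraries where they do the work, as an engineer would, in place of code of your own. Each camera call takes 0.05 s, during which the arm holds its last target. There are 200 camera calls.

TASK

Before the thread cleaner is opened, shut the carton of finished water meters so nothing can splash in: fold its narrow flap down flat first, then the wide flap with the orange mark flat over it. Then take the red safety cap of the cleaner bottle, push it down, twist it anticlockwise free and lift it off, and finish while still holding the cap in the gripper, level and still, about 8 cm straight above where it sat, without letting go. Leave the meters, tools and tin lying around as they are.

Things in the scene. Friction and masses are not known exactly. Their poses are not given: they have to be found in the camera images.
- carton: Open cardboard carton, 130 (its x) by 160 (its y) mm, walls 90 mm high, 4 mm thick, fixed to the table; origin at the centre of its underside, z up. Six small blue-capped meters stand inside, below the rim (top 70 mm). A flap stands open on its +y and on its -y rim; flaps 4 mm thick.
- flap_narrow (a joint): Angle of the narrow flap (126 mm along the hinge, 70 mm from hinge to free edge), hinged on the carton's +y rim along carton x: 0 = closed flat, pointing to carton -y; 1.57 = upright; at most 2.3. It starts roughly upright and stays where it is left (about 0.03 N m of friction: under 1 N near the edge).
- narrow_hinge (a point): Middle of the narrow flap's hinge line, 90 mm above the table on the outer face of the +y wall; the point turns with the flap. The flap's inner face lies on the line from here to narrow_edge, its 4 mm thickness outside (above when closed).
- narrow_edge (a point): Middle of the narrow flap's free edge, 70 mm from narrow_hinge, on its inner face.
- flap_wide (a joint): Angle of the wide flap (126 mm along the hinge, 110 mm from hinge to free edge, orange mark by the edge), hinged on the carton's -y rim along carton x: 0 = closed flat, pointing to carton +y and lying over the narrow flap; 1.57 = upright; at most 2.3. Starts roughly upright, stays where it is left like the other.
- wide_hinge (a point): Middle of the wide flap's hinge line, 94.5 mm above the table on the outer face of the -y wall; the point turns with the flap. Inner face and thickness as for the narrow flap.
- wide_edge (a point): Middle of the wide flap's free edge, 110 mm from wide_hinge, on its inner face.
- bottle: White square cleaner bottle (90 x 90 mm, yellow label panels) clamped by low brackets on a dark steel plate (150 x 130 x 8 mm) that is fixed to the table. Origin: centre of the plate's underside, on the bottle's upright axis; z up. Square body up to 103 mm, sloping shoulder to 126 mm (radius 20 mm there), then the neck up to 157 mm.
- neck_top (a point): Centre of the top of the bottle's neck, 157 mm above the table. In it sits a spring that presses the locked cap up into a catch: about 6 N to start the cap down, 12 N at 5 mm, then a hard stop. Two black marks on the bottle's shoulder show the direction of the cap's stripe when it is free.
- cap: Red round ribbed safety cap on the neck, 50 mm across, 30 mm high, about 30 g, loose. Origin: centre of its lower rim, 138 mm above the table while locked; x axis along the white stripe on top, starting along the bottle's x. Unless pushed down 3 to 5 mm it neither turns nor lifts. Keep it down and turn it anticlockwise seen from above; clockwise is blocked.
- cap_top (a point): Centre of the cap's flat top, 30 mm above its lower rim (168 mm above the table while locked). After a turn of about 70 degrees (anything from 45 to 130) the cap is free and lifts straight off; keep it straight above the neck until it is lifted 25 mm.
- meter1: Loose brass water meter with blue cap, 66 mm across, 74 mm high, pipe stubs 114 mm end to end along its x; leave alone. Origin under its centre.
- meter2: Like meter1, with a pink cap; leave alone.
- meter3: Like meter1, blue cap; leave alone.
- wrench: Loose steel wrench lying flat along its x; leave alone.
- screwdriver: Loose screwdriver lying along its x; leave alone.
- brush: Loose brush lying along its x; leave alone.
- tin: Loose tin, 60 mm across, 60 mm high, origin under its centre; leave alone.
Not all that is in view belongs to the job. What is shaped like the carton but purple is not meant.

How it is judged:
By the outcome, as a careful person would: the job done as asked, in the order asked, and still so for the second after the job is handed in, while the arm keeps its last pose, push and grip.
It also fails if it takes over 61 s, if anything falls off the work surface, if the arm or the gripper's body presses on something with over 40 N, if the wrist force passes 120 N, or if a joint passes its speed limit or range.

## Working session

There is one attempt and no reset: what is moved stays moved. The work goes in short steps, Python scripts to look and compute and a shell command to move; the robot and the scene stay as the last step left them, time stands still between calls to the robot, and variables do not carry over. Pictures are saved under pics/ and viewed, at most 10 in all, crops included, and the job is handed in when it is done.

```bash
ls; mkdir -p pics; python3 - <<'E'
from bench import r
import cv2
for n in("side","top"):
    cv2.imwrite(f"pics/{n}0.png",r.capture(n)[:,:,::-1]); print(r.calibration(n))
s=r.get_state();print(s)
E
```

```text
pics
{'mtx': array([[573.53632331,   0.        , 328.91489068],
       [  0.        , 573.53632331, 241.22824844],
       [  0.        ,   0.        ,   1.        ]]), 'k1': -0.0109425083000218, 'rvec': array([ 0.6532801 , -2.52904807,  1.28710613]), 'tvec': array([0.43438829, 0.28372727, 1.42037875])}
{'mtx': array([[463.19001257,   0.        , 320.41361532],
       [  0.        , 463.19001257, 243.69235776],
       [  0.        ,   0.        ,   1.        ]]), 'k1': -0.04233438689468398, 'rvec': array([ 2.20911733, -2.16771997,  0.13835821]), 'tvec': array([-0.07854447,  0.55865922,  1.22499306])}
{'time_s': 0.1, 'q': array([ 1.45319351,  0.50175887, -0.42682028,  1.55133249,  0.22081291,
        1.13831068, -0.21030354]), 'joint_vel': array([-1.33010942e-05,  4.01010836e-04,  3.90308062e-04, -3.48647715e-03,
       -9.74633650e-04,  6.14300349e-04,  1.62906696e-04]), 'effort': array([-1.06496210e-02, -5.70815992e+01, -5.83834961e+00, -2.81748784e+01,
        1.05227224e-02,  5.63360853e-03, -2.00236832e-05]), 'eef_pos': array([ 0.24131856, -0.60287505,  0.2303666 ]), 'eef_rot': array([-8.65092953e-04,  9.81922401e-01,  1.89281882e-01, -1.38183943e-04]), 'wrist_force': array([-0.44856169, -0.68456958,  0.30237654]), 'moment': array([ 0.04611469,  0.03804846, -0.00177239]), 'gripper_force': 0.0, 'width': 1.0004947018865604}
```

View pics/side0.png

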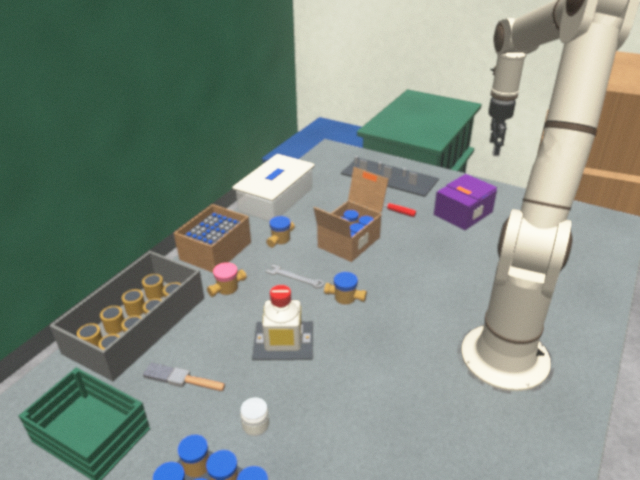

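View pics/top0.png

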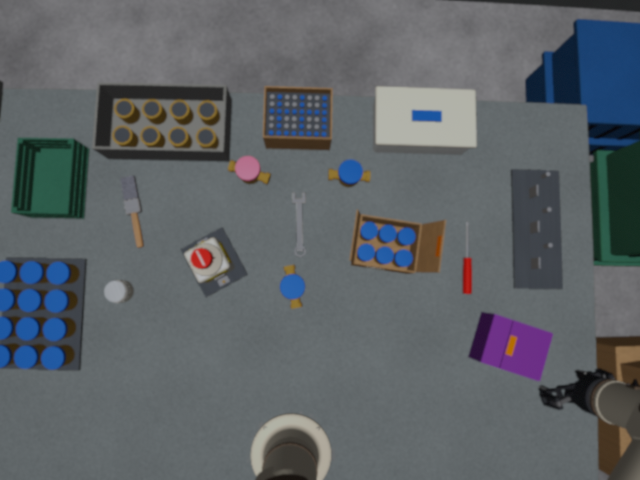

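The side view shows the bottle at (281,325), and the carton at (350,228) with its wide flap at (368,190) and narrow flap at (335,220). In the top view the carton is at (388,245), wide flap on the right (430,247), and the bottle is at (207,262). I'll enlarge these.

```bash
cat > h.py <<'E'
import numpy as np, cv2
from scipy.spatial.transform import Rotation as R
from bench import r
def cal(n):
    c=r.calibration(n); return c["mtx"],c["k1"],cv2.Rodrigues(c["rvec"])[0],np.array(c["tvec"])
def ray(n,uv):
    K,k1,Rm,t=cal(n); d=np.array([k1,0,0,0,0])
    p=cv2.undistortPoints(np.array([[uv]],float),K,d,None,None)[0,0]
    return -Rm.T@t, Rm.T@np.array([p[0],p[1],1])
def onz(n,uv,z):
    o,d=ray(n,uv); return o+d*(z-o[2])/d[2]
def proj(n,P):
    K,k1,Rm,t=cal(n); return cv2.projectPoints(np.atleast_2d(np.array(P,float)),cv2.Rodrigues(Rm)[0],t,K,np.array([k1,0,0,0,0]))[0][:,0]
def tri(a,b): # side uv, top uv
    (o1,d1),(o2,d2)=ray("side",a),ray("top",b)
    s=np.linalg.lstsq(np.c_[d1,-d2],o2-o1,rcond=None)[0]
    p,q=o1+s[0]*d1,o2+s[1]*d2
    return (p+q)/2,np.linalg.norm(p-q)
E
python3 - <<'E'
import cv2,numpy as np
s=cv2.imread("pics/side0.png");t=cv2.imread("pics/top0.png")
f=lambda im,x,y,w,h:cv2.resize(im[y:y+h,x:x+w],(400,300),interpolation=cv2.INTER_CUBIC)
o=np.vstack([np.hstack([f(s,300,165,100,75*1+25-25),f(s,300,190,100,75)]),np.hstack([f(t,345,205,100,75),f(t,160,225,100,75)])])
cv2.imwrite("pics/c1.png",o)
E
```

```text
(no output)
```

View pics/c1.png

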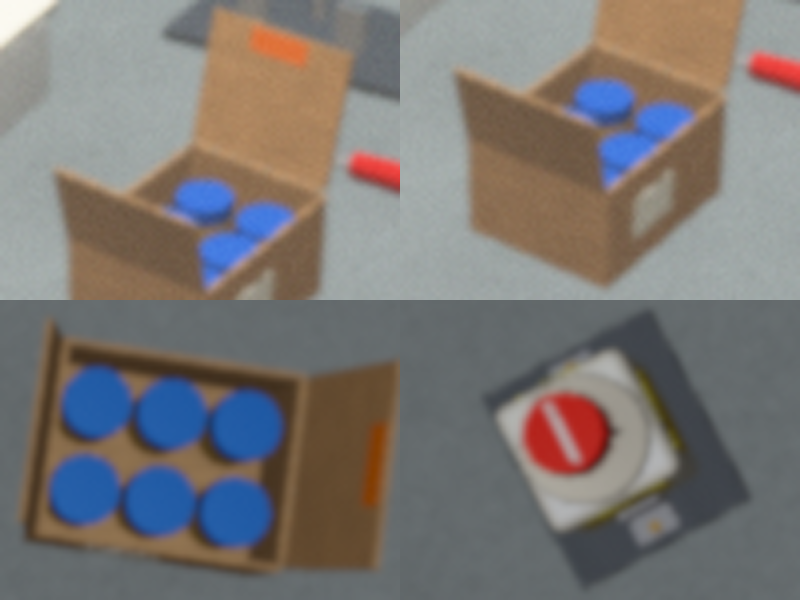

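The crop shows the rim corners, flap edges, plate corners and the stripe, so I can measure from these.

```bash
python3 - <<'E'
from h import *
np.set_printoptions(precision=4,suppress=True)
ct=lambda u,v:(345+u/4-.4,205+(v-300)/4-.4)
bt=lambda u,v:(160+(u-400)/4-.4,225+(v-300)/4-.4)
rim=[onz("top",ct(*p),.09) for p in[(64,338),(305,378),(284,571),(36,540)]]
for p in rim:print(p)
print("c",np.mean(rim,0)); print([np.linalg.norm(rim[i]-rim[i-1]) for i in range(4)])
y=(rim[0]+rim[3]-rim[1]-rim[2]);print("yaw from y",np.arctan2(-y[0],y[1])); x=rim[0]+rim[1]-rim[2]-rim[3];print("from x",np.arctan2(x[1],x[0]))
# base corners side panel2
sd=lambda u,v:(300+(u-400)/4-.4,190+v/4-.4); s1=lambda u,v:(300+u/4-.4,165+v/4-.4)
print("base",onz("side",sd(606,285),0),onz("side",sd(474,230),0),onz("side",sd(720,193),0))
print("wide edge",tri(s1(215,8),ct(399,362)),tri(s1(353,50),ct(377,569)))
print("narrow edge",tri(s1(58,171),ct(50,321)),tri(sd(600,133),ct(22,524)))
pl=[onz("top",bt(*p),.008) for p in[(650,311),(748,497),(587,586),(487,398)]]
for p in pl:print(p)
print("bottle c",np.mean(pl,0),[np.linalg.norm(pl[i]-pl[i-1]) for i in range(4)])
x=pl[1]+pl[0]-pl[2]-pl[3];y=pl[0]+pl[3]-pl[1]-pl[2];print(np.arctan2(x[1],x[0]),np.arctan2(-y[0],y[1]))
print("stripe",onz("top",bt(548,402),.168),onz("top",bt(578,465),.168))
for n in("side","top"):
    im=r.capture(n);h=cv2.cvtColor(im,cv2.COLOR_RGB2HSV)
    m=((h[...,0]<6)|(h[...,0]>174))&(h[...,1]>150)&(h[...,2]>90)
    nn,l,st,ce=cv2.connectedComponentsWithStats(m.astype(np.uint8));print(n,[(list(st[i]),ce[i]) for i in range(1,nn) if st[i,4]>30])
print("cap",onz("top",bt(565,433),.168))
# tool pose
s=r.get_state();print(R.from_quat(s["eef_rot"],scalar_first=True).as_matrix())
E
```

```text
[ 0.6333 -0.1689  0.09  ]
[ 0.6107 -0.3266  0.09  ]
[ 0.485  -0.3126  0.09  ]
[ 0.502  -0.1521  0.09  ]
c [ 0.5578 -0.24    0.09  ]
[np.float64(0.13235843835331368), np.float64(0.15935633966323523), np.float64(0.12646935083168764), np.float64(0.1614159089022214)]
yaw from y -0.12387913636312055
from x -0.11956572143746952
base [ 0.507  -0.1564  0.    ] [ 0.6289 -0.1686  0.    ] [ 0.482 -0.306  0.   ]
wide edge (array([ 0.606 , -0.3552,  0.2002]), np.float64(0.00022189108954789784)) (array([ 0.4825, -0.3404,  0.2039]), np.float64(0.0012298705300309526))
narrow edge (array([ 0.6323, -0.153 ,  0.1547]), np.float64(0.002058071489759789)) (array([ 0.5073, -0.1378,  0.1495]), np.float64(0.0028570606471028962))
[0.6014 0.2018 0.008 ]
[0.4754 0.1307 0.008 ]
[0.4133 0.2375 0.008 ]
[0.5393 0.3104 0.008 ]
bottle c [0.5073 0.2201 0.008 ] [np.float64(0.12510731754165563), np.float64(0.1445878856435237), np.float64(0.12351549934674069), np.float64(0.1456496101144401)]
-1.0476417069231798 -1.051402950791475
stripe [0.5254 0.2312 0.168 ] [0.4882 0.2119 0.168 ]
side [([np.int32(388), np.int32(204), np.int32(27), np.int32(12), np.int32(139)], array([401.4245, 209.3022])), ([np.int32(273), np.int32(286), np.int32(16), np.int32(4), np.int32(41)], array([280.6829, 287.1951])), ([np.int32(271), np.int32(292), np.int32(19), np.int32(14), np.int32(197)], array([280.0508, 297.9695]))]
top [([np.int32(192), np.int32(249), np.int32(20), np.int32(19), np.int32(237)], array([201.8776, 258.2025])), ([np.int32(463), np.int32(258), np.int32(9), np.int32(36), np.int32(275)], array([466.7745, 275.8255]))]
cap [0.5071 0.2204 0.168 ]
[[ 0.9284  0.3717 -0.0004]
 [ 0.3717 -0.9284  0.0011]
 [ 0.0001 -0.0012 -1.    ]]
```

```bash
python3 -m inch '[[-1,0,0,-50,0,0,0],[-1,50,-34,-60,0,0,0.1],[-1,90,-62,-60,0,0,0.2],[-1,130,-89,-60,0,0,0.3],[-1,170,-117,-60,0,0,0.4],[-1,210,-144,-60,0,0,0.5],[-1,250,-172,-60,0,0,0.503],[-1,290,-199,-60,0,0,0.503],[-1,330,-227,-60,0,0,0.503],[-1,330,-227,-60,0,0,0.503]]'
```

```text
time_s: 1.2
eef_pos: [0.4681, -0.2616, 0.292]
eef_rot: [-0.002, 0.998, -0.055, 0.001]
wrist_force: [-0.5, 0.0, -0.1]
width: 0.001
gripper_force: 0.0
```

```bash
cat > g.py <<'E'
from h import *
import sys
# print rows shift (mm, tool axes) to world target x y z, yaw(deg) of tool x ; from measured pose
def go(x,y,z,yaw=None):
    s=r.get_state();M=R.from_quat(s["eef_rot"],scalar_first=True)
    d=M.inv().apply(np.array([x,y,z])-s["eef_pos"])*1000
    w=np.zeros(3)
    if yaw is not None:
        a=np.deg2rad(yaw);T=np.array([[np.cos(a),np.sin(a),0],[np.sin(a),-np.cos(a),0],[0,0,-1]]).T
        w=(M.inv()*R.from_matrix(T)).as_rotvec()
    m=M.as_matrix();print(s["time_s"],s["eef_pos"].round(4),"yaw",np.rad2deg(np.arctan2(m[1,0],m[0,0])).round(2),"d",d.round(1),"w",w.round(4),"F",s["wrist_force"].round(1),"q",s["q"].round(2))
if __name__=="__main__": go(*map(float,sys.argv[1:]))
E
python3 g.py .575 -.101 .28 -7
```

```text
1.2 [ 0.4681 -0.2616  0.292 ] yaw -6.29 d [  88.6 -171.3   12.8] w [-0.0032 -0.0027  0.0124] F [-0.5  0.  -0.1] q [ 0.94  0.25 -0.56  1.76  0.14  1.17 -1.34]
```

```bash
python3 -m inch '[[-1,45,-86,0,0,0,0],[-1,89,-171,0,0,0,0.012],[-1,89,-171,13,0,0,0.012],[-1,89,-171,13,0,0,0.012],[-1,89,-171,60,0,0,0.012],[-1,89,-171,110,0,0,0.012],[-1,89,-171,158,0,0,0.012],[-1,89,-171,158,0,0,0.012],[-1,89,-171,158,0,0,0.012]]'; python3 - <<'E'
from h import *
for n in("side","top"):cv2.imwrite(f"pics/{n}1.png",r.capture(n)[:,:,::-1])
s=cv2.imread("pics/side1.png");t=cv2.imread("pics/top1.png")
f=lambda im,x,y,w,h:cv2.resize(im[y:y+h,x:x+w],(400,400))
cv2.imwrite("pics/c2.png",np.hstack([f(s,280,120,130,130),f(t,330,170,130,130)]))
# arc: bottom corner follows flap outer face
s=r.get_state()
Y=np.array([.1217,.9926]);h=np.array([.5677,-.1606])
y0=(s["eef_pos"][:2]-h)@Y;z0=s["eef_pos"][2];print(s["eef_pos"],y0)
for a in [1.6,1.4,1.2,1.0,.8,.6,.4,.2,0,-.05]:
    c=.055*np.array([-np.cos(a),np.sin(a)])+.004*np.array([np.sin(a),np.cos(a)])+[.013,.09]
    print(a,"dy",round(1000*(y0-c[0])),"dz",round(1000*(z0-c[1])))
E
```

```text
time_s: 2.1
eef_pos: [0.5725, -0.1111, 0.1334]
eef_rot: [-0.0, 0.998, -0.067, -0.001]
wrist_force: [0.9, -0.1, 1.6]
width: -0.0
gripper_force: 0.0
[ 0.57497704 -0.11137658  0.13621902] 0.04974478313633625
1.6 dy 31 dz -9
1.4 dy 42 dz -9
1.2 dy 53 dz -6
1.0 dy 63 dz -2
0.8 dy 72 dz 4
0.6 dy 80 dz 12
0.4 dy 86 dz 21
0.2 dy 90 dz 31
0 dy 92 dz 42
-0.05 dy 92 dz 45
```

View pics/c2.png

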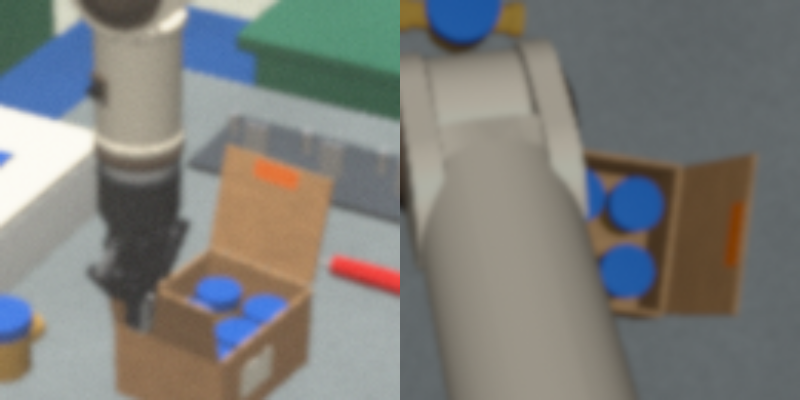

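The fingers appear at crop (135,310), outside the narrow flap, so I'll start the push.

```bash
python3 -m inch '[[-1,0,16,-9,0,0,0],[-1,0,31,-9,0,0,0],[-1,0,42,-9,0,0,0],[-1,0,53,-6,0,0,0],[-1,0,58,-4,0,0,0],[-1,0,58,-4,0,0,0]]'; python3 - <<'E'
from h import *
t=r.capture("top");s=r.capture("side")
f=lambda im,x,y,w,h:cv2.resize(im[y:y+h,x:x+w],(400,400))
cv2.imwrite("pics/c3.png",np.hstack([f(s,280,120,130,130),f(t,330,170,130,130)])[:,:,::-1])
print(proj("side",r.get_state()["eef_pos"]))
E
```

```text
time_s: 2.8
eef_pos: [0.5642, -0.1699, 0.1366]
eef_rot: [0.0, 0.998, -0.068, -0.001]
wrist_force: [1.3, -0.5, 0.4]
width: 0.002
gripper_force: 0.0
[[336.43277506 215.99504612]]
```

View pics/c3.png

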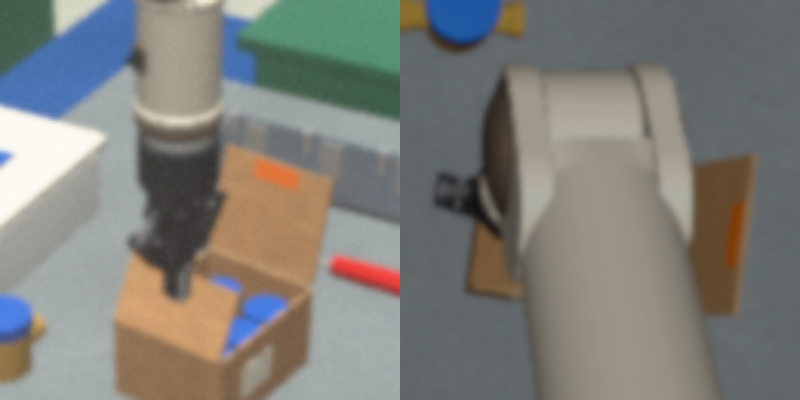

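The narrow flap is folding inward under the fingertip (crop 175,290). I'll continue the arc and press.

```bash
python3 -m inch '[[-1,0,14,6,0,0,0],[-1,0,22,14,0,0,0],[-1,0,28,23,0,0,0],[-1,0,32,33,0,0,0],[-1,0,34,42,0,0,0],[-1,0,34,45,0,0,0],[-1,0,34,47,0,0,0],[-1,0,34,49,0,0,0],[-1,0,34,49,0,0,0]]'; python3 g.py .5677 -.1606 .28
```

```text
time_s: 3.8
eef_pos: [0.5605, -0.2034, 0.0934]
eef_rot: [0.002, 0.998, -0.067, -0.0]
wrist_force: [-16.0, 1.5, 43.1]
width: 0.004
gripper_force: 21.6
3.8 [ 0.5605 -0.2034  0.0934] yaw -7.7 d [   1.4  -42.6 -186.8] w [0. 0. 0.] F [-16.    1.5  43.1] q [ 0.69  0.6  -0.52  1.79  0.38  0.85 -1.71]
```

```bash
python3 -m inch '[[-1,0,0,-40,0,0,0],[-1,0,0,-90,0,0,0],[-1,0,0,-140,0,0,0],[-1,0,0,-187,0,0,0],[-1,0,50,-187,0,0,0],[-1,0,100,-187,0,0,0],[-1,0,150,-187,0,0,0],[-1,0,201,-187,0,0,0],[-1,0,201,-187,0,0,0],[-1,0,201,-187,0,0,0]]'; python3 g.py .538 -.404 .165 -7
```

```text
time_s: 4.8
eef_pos: [0.5322, -0.4033, 0.2736]
eef_rot: [-0.001, 0.998, -0.069, -0.001]
wrist_force: [0.7, 0.7, -0.1]
width: 0.0
gripper_force: 0.0
4.8 [ 0.5322 -0.4033  0.2736] yaw -7.91 d [  6.1   0.  108.6] w [-0.0011  0.0019 -0.0159] F [ 0.7  0.7 -0.1] q [ 0.97  0.52 -0.53  1.45  0.27  1.25 -1.3 ]
```

```bash
python3 -m inch '[[-1,6,0,50,0,0,-0.016],[-1,6,0,90,0,0,-0.016],[-1,6,0,108,0,0,-0.016],[-1,6,0,108,0,0,-0.016],[-1,6,0,108,0,0,-0.016]]'; python3 - <<'E'
from h import *
s=r.get_state()
Y=np.array([.1217,.9926]);h=np.array([.5483,-.3194])
y0=(s["eef_pos"][:2]-h)@Y;z0=s["eef_pos"][2];print(s["eef_pos"],y0)
for a in [1.6,1.4,1.2,1.0,.8,.6,.4,.2,.1,0]:
    L=.088
    c=np.array([L*np.cos(a)-.004*np.sin(a)-.013,L*np.sin(a)+.004*np.cos(a)+.0945])
    print(a,"dy",round(1000*(y0-c[0])),"dz",round(1000*(z0-c[1])))
t=r.capture("top");s=r.capture("side")
f=lambda im,x,y,w,h:cv2.resize(im[y:y+h,x:x+w],(400,400))
cv2.imwrite("pics/c4.png",np.hstack([f(s,290,120,130,130),f(t,350,170,130,130)])[:,:,::-1])
E
```

```text
time_s: 5.3
eef_pos: [0.5406, -0.4005, 0.1677]
eef_rot: [-0.0, 0.998, -0.058, 0.0]
wrist_force: [0.3, 0.7, -0.1]
width: -0.001
gripper_force: 0.0
[ 0.54062806 -0.40048057  0.16773297] -0.08141424533173294
1.6 dy -62 dz -15
1.4 dy -79 dz -14
1.2 dy -97 dz -10
1.0 dy -113 dz -3
0.8 dy -127 dz 7
0.6 dy -139 dz 20
0.4 dy -148 dz 35
0.2 dy -154 dz 52
0.1 dy -156 dz 60
0 dy -156 dz 69
```

View pics/c4.png

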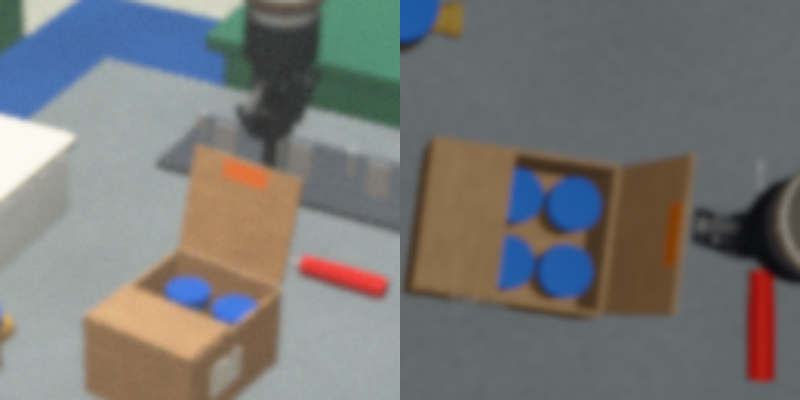

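The narrow flap now lies flat (crop 465,215) and the fingers stand behind the wide flap. Next I fold the wide flap.

```bash
python3 -m inch '[[-1,0,-32,-10,0,0,0],[-1,0,-62,-15,0,0,0],[-1,0,-79,-14,0,0,0],[-1,0,-97,-10,0,0,0],[-1,0,-113,-3,0,0,0],[-1,0,-127,7,0,0,0],[-1,0,-139,20,0,0,0],[-1,0,-148,35,0,0,0],[-1,0,-153,48,0,0,0],[-1,0,-155,56,0,0,0]]'; python3 g.py .558 -.24 .099
```

```text
time_s: 6.4
eef_pos: [0.5568, -0.2476, 0.109]
eef_rot: [-0.001, 0.998, -0.059, -0.001]
wrist_force: [-0.2, 0.6, 1.1]
width: -0.0
gripper_force: 0.1
6.4 [ 0.5568 -0.2476  0.109 ] yaw -6.74 d [ 0.3 -7.6 10. ] w [0. 0. 0.] F [-0.2  0.6  1.1] q [ 0.76  0.59 -0.51  1.75  0.36  0.9  -1.6 ]
```

```bash
python3 -m inch '[[-1,0,0,5,0,0,0],[-1,0,0,9,0,0,0],[-1,0,0,11,0,0,0],[-1,0,0,13,0,0,0],[-1,0,0,13,0,0,0]]';python3 g.py .558 -.24 .28
python3 -m inch '[[-1,0,0,-45,0,0,0],[-1,0,0,-95,0,0,0],[-1,0,0,-145,0,0,0],[-1,0,0,-180,0,0,0],[1,0,-50,-180,0,0,0],[1,0,-100,-180,0,0,0],[1,0,-150,-180,0,0,0],[1,0,-150,-180,0,0,0],[1,0,-150,-180,0,0,0]]'; python3 - <<'E'
from h import *
t=r.capture("top");s=r.capture("side")
f=lambda im,x,y,w,h:cv2.resize(im[y:y+h,x:x+w],(400,400))
cv2.imwrite("pics/c5.png",np.hstack([f(s,290,120,130,130),f(t,330,170,130,130)])[:,:,::-1])
E
python3 g.py .5072 .2202 .25 -61
```

```text
time_s: 6.9
eef_pos: [0.5581, -0.249, 0.0988]
eef_rot: [0.0, 0.998, -0.059, 0.0]
wrist_force: [1.2, 0.3, 0.6]
width: 0.003
gripper_force: 0.0
6.9 [ 0.5581 -0.249   0.0988] yaw -6.8 d [  -1.    -8.8 -181.2] w [0. 0. 0.] F [1.2 0.3 0.6] q [ 0.75  0.61 -0.51  1.75  0.37  0.88 -1.61]
time_s: 7.8
eef_pos: [0.5758, -0.0976, 0.2789]
eef_rot: [0.0, 0.998, -0.057, 0.001]
wrist_force: [-0.6, -1.1, -0.1]
width: 0.849
gripper_force: 0.0
7.9 [ 0.5754 -0.101   0.2783] yaw -6.86 d [-106.1 -310.8   28. ] w [ 1.000e-03 -7.000e-04  9.449e-01] F [-0.3 -0.1  0.5] q [ 0.63  0.37 -0.64  1.66  0.24  1.18 -1.76]
```

View pics/c5.png

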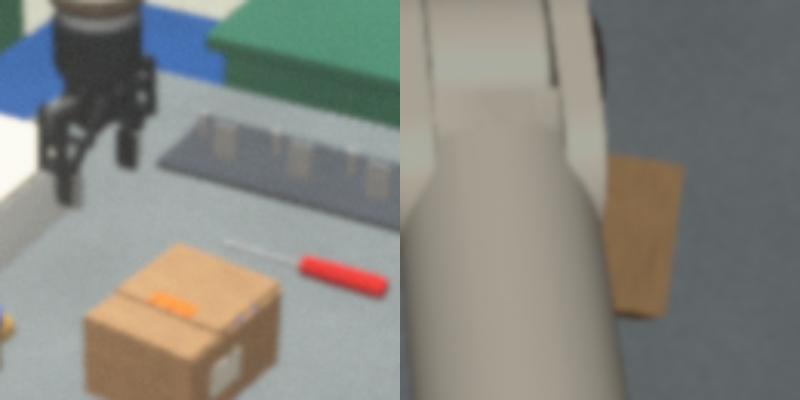

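The wide flap is over the narrow one (orange mark at crop 175,303), but a thin sliver shows at the side (250,315). It may not be fully flat, so I'll press once more.

```bash
python3 -m inch '[[-1,0,40,0,0,0,0],[-1,0,90,0,0,0,0],[-1,0,131,20,0,0,0],[-1,0,131,70,0,0,0],[-1,0,131,120,0,0,0],[-1,0,131,160,0,0,0],[-1,0,131,173,0,0,0],[-1,0,131,173,0,0,0]]';python3 g.py .5594 -.232 .095
```

```text
time_s: 8.7
eef_pos: [0.5581, -0.2306, 0.1033]
eef_rot: [-0.001, 0.998, -0.06, -0.002]
wrist_force: [-0.3, -0.4, 0.2]
width: -0.002
gripper_force: 0.0
8.7 [ 0.5581 -0.2306  0.1033] yaw -6.89 d [1.5 1.2 8.3] w [0. 0. 0.] F [-0.3 -0.4  0.2] q [ 0.73  0.59 -0.52  1.76  0.37  0.88 -1.64]
```

```bash
python3 -m inch '[[-1,0,0,3,0,0,0],[-1,0,0,5,0,0,0],[-1,0,0,7,0,0,0],[-1,0,0,8,0,0,0]]'; python3 -m inch '[[-1,0,0,1,0,0,0],[-1,0,0,1,0,0,0]]'
```

```text
time_s: 9.1
eef_pos: [0.5608, -0.2299, 0.0985]
eef_rot: [0.001, 0.998, -0.059, 0.001]
wrist_force: [0.2, -0.1, 5.1]
width: 0.001
gripper_force: 2.8
time_s: 9.3
eef_pos: [0.5609, -0.2299, 0.0984]
eef_rot: [0.001, 0.998, -0.059, 0.001]
wrist_force: [-3.2, 1.5, 9.2]
width: -0.002
gripper_force: 4.7
```

Hard contact at 98.4 mm, which is the expected flat height, so the wide flap is shut. On to the cap.

```bash
python3 -m inch '[[-1,0,0,-45,0,0,0],[-1,0,0,-95,0,0,0],[-1,0,0,-145,0,0,0],[1,0,-20,-182,0,0,-0.1],[1,-10,-70,-182,0,0,-0.2],[1,-20,-120,-182,0,0,-0.3],[1,-30,-170,-182,0,0,-0.4],[1,-40,-220,-182,0,0,-0.5],[1,-50,-270,-182,0,0,-0.6],[1,-60,-320,-182,0,0,-0.64]]';python3 -m inch '[[1,0,0,0,0,0,0],[1,0,0,0,0,0,0]]'; python3 g.py .5072 .2202 .25 30
```

```text
time_s: 10.3
eef_pos: [0.5383, 0.0912, 0.279]
eef_rot: [0.0, 0.966, 0.259, 0.001]
wrist_force: [1.3, 0.4, 0.4]
width: 0.999
gripper_force: 0.0
time_s: 10.5
eef_pos: [0.5384, 0.0913, 0.2789]
eef_rot: [0.0, 0.966, 0.26, 0.0]
wrist_force: [-0.6, -0.0, 0.3]
width: 1.0
gripper_force: 0.0
10.5 [0.5384 0.0913 0.2789] yaw 30.13 d [  37.7 -127.1   28.8] w [ 0.0007 -0.0007  0.0023] F [-0.6 -0.   0.3] q [ 0.47  0.34 -0.85  1.75  0.28  1.17 -1.5 ]
```

```bash
python3 -m inch '[[1,13,-42,0,0,0,0],[1,25,-84,5,0,0,0],[1,37.7,-127.1,28,0,0,0],[1,37.7,-127.1,28,0,0,0],[1,37.7,-127.1,28,0,0,0]]'; python3 - <<'E'
from h import *
t=r.capture("top");s=r.capture("side")
f=lambda im,x,y,w,h:cv2.resize(im[y:y+h,x:x+w],(400,400))
cv2.imwrite("pics/c6.png",np.hstack([f(s,290,140,110,110),f(s,230,230,110,110)])[:,:,::-1])
h=cv2.cvtColor(s,cv2.COLOR_RGB2HSV);m=((h[...,0]<6)|(h[...,0]>174))&(h[...,1]>150)&(h[...,2]>90)
m[:, :260]=0;m[:,300:]=0
u=np.where(m.any(0))[0];v=np.where(m.any(1))[0];print(u[[0,-1]],v[[0,-1]])
print(proj("side",[[.5072,.2202,.168],[.5072,.2202,.138]]))
E
python3 g.py .5072 .2202 .134 30
```

```text
time_s: 11.0
eef_pos: [0.5077, 0.2178, 0.2497]
eef_rot: [0.0, 0.966, 0.258, -0.001]
wrist_force: [0.7, -0.9, -0.9]
width: 1.003
gripper_force: 0.0
[271 289] [286 305]
[[280.08282241 290.46473331]
 [280.73178034 299.8939274 ]]
11.1 [0.5092 0.2159 0.2503] yaw 29.7 d [  0.4  -4.8 116.3] w [ 0.0013  0.0003 -0.0052] F [-0.3  0.  -0.3] q [ 0.24  0.4  -0.87  1.77  0.33  1.13 -1.79]
```

View pics/c6.png

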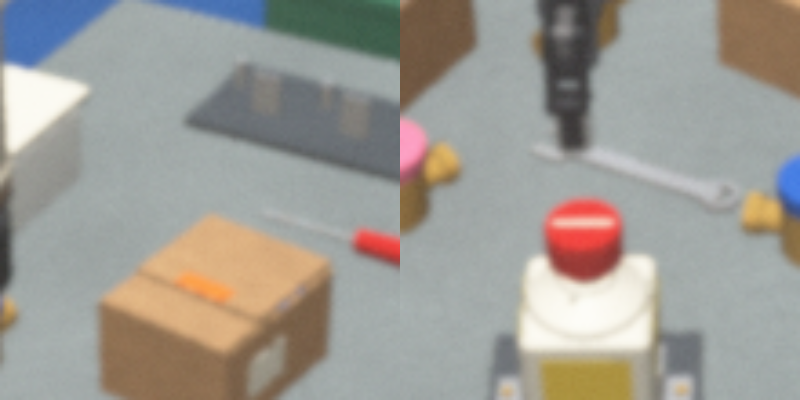

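The carton is shut; the sliver at (290,298) is just the 4.5 mm step between the wide flap and the side wall. The cap is at crop (583,238), as predicted. I'll descend.

```bash
python3 -m inch '[[1,0,-4,0,0,0,0],[1,0,-4,30,0,0,0],[1,0,-4,60,0,0,0],[1,0,-4,75,0,0,0],[1,0,-4,75,0,0,0]]'; python3 g.py .5072 .2202 .134 30
```

```text
time_s: 11.6
eef_pos: [0.5051, 0.2201, 0.1735]
eef_rot: [0.0, 0.966, 0.257, -0.002]
wrist_force: [0.4, 0.4, -0.3]
width: 1.001
gripper_force: 0.0
11.6 [0.5051 0.2201 0.1735] yaw 29.8 d [ 2.   0.9 39.5] w [-0.0005  0.0038 -0.0035] F [ 0.4  0.4 -0.3] q [ 0.18  0.49 -0.82  1.84  0.42  1.   -1.86]
```

```bash
python3 -m inch '[[1,1,1,15,0,0,0],[1,1,1,30,0,0,0],[1,1,1,39,0,0,0],[1,1,1,39,0,0,0],[1,1,1,39,0,0,0]]' 40; python3 g.py .5072 .2202 .134 30; python3 -m inch '[[0.2,0,0,0,0,0,0],[0.2,0,0,0,0,0,0],[0,0,0,0,0,0,0],[-0.4,0,0,0,0,0,0],[-1,0,0,0,0,0,0],[-1,0,0,0,0,0,0],[-1,0,0,0,0,0,0],[-1,0,0,0,0,0,0]]' 60; python3 g.py .5072 .2202 .134 30
```

```text
time_s: 12.1
eef_pos: [0.5073, 0.2217, 0.1363]
eef_rot: [-0.0, 0.966, 0.258, -0.0]
wrist_force: [1.0, 0.4, 0.3]
width: 0.999
gripper_force: 0.0
12.1 [0.5073 0.2217 0.1363] yaw 29.92 d [-0.8  1.3  2.3] w [-0.0003  0.0002 -0.0014] F [1.  0.4 0.3] q [ 0.15  0.54 -0.78  1.87  0.47  0.93 -1.9 ]
time_s: 12.9
eef_pos: [0.5078, 0.2216, 0.1373]
eef_rot: [0.0, 0.966, 0.258, 0.001]
wrist_force: [-0.7, -1.5, 5.4]
width: 0.574
gripper_force: 60.9
12.9 [0.5078 0.2216 0.1373] yaw 29.9 d [-1.2  0.9  3.3] w [ 0.0007 -0.001  -0.0018] F [-0.7 -1.5  5.4] q [ 0.15  0.53 -0.79  1.87  0.47  0.93 -1.9 ]
```

Gripped. Next I push down.

```bash
python3 -m inch '[[-1,0,0,2,0,0,0],[-1,0,0,4,0,0,0],[-1,0,0,5,0,0,0],[-1,0,0,5,0,0,0],[-1,0,0,5,0,0,0]]' 80; python3 g.py .5072 .2202 .134 30
```

```text
time_s: 13.4
eef_pos: [0.5079, 0.2216, 0.1329]
eef_rot: [0.0, 0.966, 0.258, 0.001]
wrist_force: [-2.7, -1.8, 10.7]
width: 0.564
gripper_force: 81.7
13.4 [0.5079 0.2216 0.1329] yaw 29.9 d [-1.3  0.9 -1.1] w [ 0.0012 -0.0011 -0.0018] F [-2.7 -1.8 10.7] q [ 0.15  0.54 -0.78  1.87  0.47  0.92 -1.91]
```

```bash
python3 -m inch '[[-1,0,0,1,0,0,0],[-1,0,0,1,0,0,-0.1],[-1,0,0,1,0,0,-0.2],[-1,0,0,1,0,0,-0.3],[-1,0,0,1,0,0,-0.4],[-1,0,0,1,0,0,-0.5],[-1,0,0,1,0,0,-0.6],[-1,0,0,1,0,0,-0.7],[-1,0,0,1,0,0,-0.7]]'; python3 g.py .5072 .2202 .134 110
```

```text
time_s: 14.3
eef_pos: [0.5091, 0.2227, 0.1324]
eef_rot: [0.0, 0.818, 0.575, 0.002]
wrist_force: [-1.5, -0.4, 11.0]
width: 0.572
gripper_force: 81.9
14.3 [0.5091 0.2227 0.1324] yaw 70.17 d [-2.9 -0.9 -1.6] w [ 0.0039 -0.0018 -0.6952] F [-1.5 -0.4 11. ] q [ 0.25  0.61 -0.94  1.87  0.59  0.97 -1.3 ]
```

```bash
python3 -m inch '[[-1,0,0,0.5,0,0,-0.1],[-1,-1,-1,0.5,0,0,-0.2],[-1,-1,-1,0.5,0,0,-0.3],[-1,-1,-1,0.5,0,0,-0.4],[-1,-1,-1,0.5,0,0,-0.5],[-1,-1,-1,0.5,0,0,-0.6],[-1,-1,-1,0.5,0,0,-0.68],[-1,-1,-1,0.5,0,0,-0.68],[-1,-1,-1,0.5,0,0,-0.68]]'; python3 - <<'E'
from h import *
t=r.capture("top");s=r.capture("side")
f=lambda im,x,y,w,h:cv2.resize(im[y:y+h,x:x+w],(400,400))
cv2.imwrite("pics/c7.png",np.hstack([f(s,245,250,80,80),f(t,160,220,80,80)])[:,:,::-1])
E
python3 g.py .5078 .2216 .134 110
```

```text
time_s: 15.2
eef_pos: [0.5081, 0.2223, 0.1322]
eef_rot: [0.001, 0.581, 0.814, 0.002]
wrist_force: [-1.0, -0.3, 11.5]
width: 0.565
gripper_force: 82.0
15.3 [0.5081 0.2223 0.1322] yaw 108.96 d [-0.6 -0.5 -1.8] w [ 0.0051 -0.0005 -0.0181] F [-0.1  0.2 12.4] q [ 0.34  0.69 -1.09  1.87  0.71  1.03 -0.72]
```

View pics/c7.png

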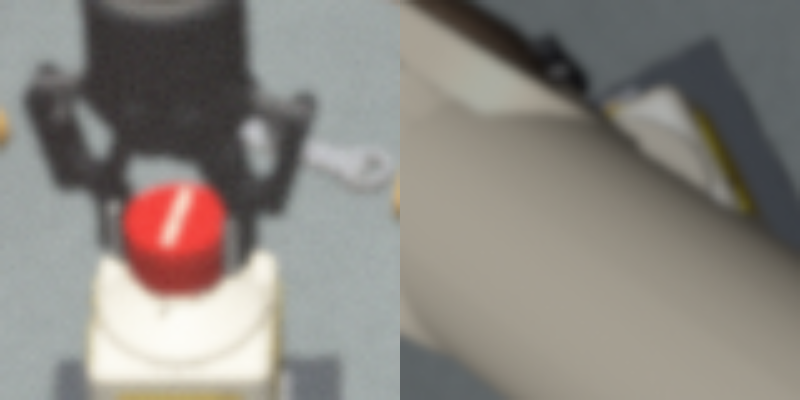

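The stripe turned with the grip and points at the black mark (crop 163,308), so the cap is free. I'll lift straight up.

```bash
python3 -m inch '[[-1,0,0,-4,0,0,0],[-1,0,0,-8,0,0,0],[-1,0,0,-12,0,0,0],[-1,0,0,-17,0,0,0],[-1,0,0,-22,0,0,0],[-1,0,0,-27,0,0,0],[-1,0,0,-32,0,0,0],[-1,0,0,-37,0,0,0],[-1,0,0,-37,0,0,0]]'; python3 g.py .5075 .221 .2173 109
```

```text
time_s: 16.2
eef_pos: [0.5064, 0.2211, 0.1676]
eef_rot: [0.0, 0.581, 0.814, 0.0]
wrist_force: [-0.2, 0.9, 1.1]
width: 0.563
gripper_force: 82.6
16.2 [0.5064 0.2211 0.1676] yaw 108.97 d [ -0.5   1.1 -49.7] w [ 0.001  -0.     -0.0005] F [-0.2  0.9  1.1] q [ 0.37  0.65 -1.13  1.84  0.66  1.09 -0.68]
```

```bash
python3 -m inch '[[-1,0,0,-10,0,0,0],[-1,0,0,-20,0,0,0],[-1,0,0,-30,0,0,0],[-1,0,0,-40,0,0,0],[-1,0,1,-46,0,0,0],[-1,0,1,-50,0,0,0],[-1,0,1,-50,0,0,0],[-1,0,1,-50,0,0,0],[-1,0,1,-50,0,0,0]]';python3 -m inch '[[-1,0,0,0,0,0,0],[-1,0,0,0,0,0,0],[-1,0,0,0,0,0,0]]'; python3 - <<'E'
from h import *
t=r.capture("top");s=r.capture("side")
f=lambda im,x,y,w,h:cv2.resize(im[y:y+h,x:x+w],(400,400))
cv2.imwrite("pics/c8.png",np.hstack([f(s,225,240,110,110),f(s,290,140,110,110)])[:,:,::-1])
h=cv2.cvtColor(s,cv2.COLOR_RGB2HSV);m=((h[...,0]<6)|(h[...,0]>174))&(h[...,1]>150)&(h[...,2]>90)
m[:, :260]=0;m[:,300:]=0
u=np.where(m.any(0))[0];v=np.where(m.any(1))[0];print(u[[0,-1]],v[[0,-1]])
print(proj("side",[[.5072,.2202,.248],[.5072,.2202,.218]]))
E
python3 g.py .5075 .221 .2173 109
```

```text
time_s: 17.1
eef_pos: [0.5068, 0.221, 0.2164]
eef_rot: [-0.0, 0.581, 0.814, -0.0]
wrist_force: [-0.6, -0.2, -0.7]
width: 0.567
gripper_force: 82.6
time_s: 17.4
eef_pos: [0.5069, 0.2212, 0.2167]
eef_rot: [-0.0, 0.581, 0.814, -0.0]
wrist_force: [-0.2, 0.4, -0.9]
width: 0.567
gripper_force: 82.6
[268 288] [260 280]
[[278.26873334 264.08249933]
 [278.96373912 274.19412267]]
17.5 [0.507  0.2212 0.2167] yaw 108.97 d [-0.3  0.4 -0.6] w [-0.0001  0.     -0.0005] F [-0.2  0.9 -1.1] q [ 0.41  0.59 -1.19  1.8   0.6   1.17 -0.63]
```

View pics/c8.png

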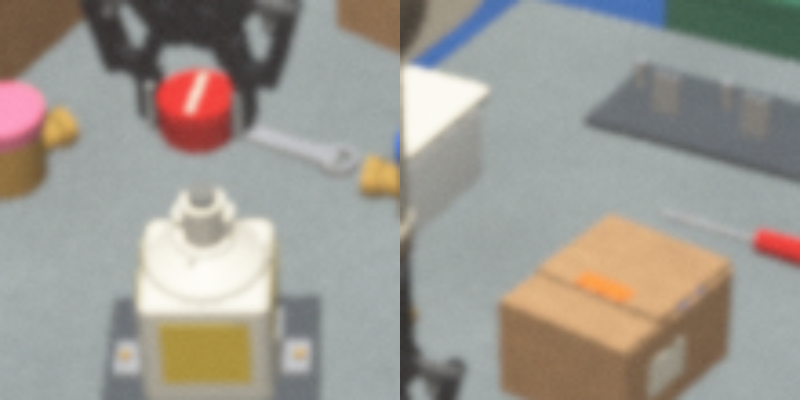

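The cap hangs level in the gripper (crop 197,110) above the bare neck (205,215), 8 cm up, and the carton is shut. I'll hand the job in.

```bash
python3 -c "
from bench import r
print(r.close_job())"
```

```text
the job is handed in; nothing more can be done
None
```

The carton was shut (narrow flap first, then the wide one over it), and the job was handed in at about 17.5 s with the red cap off and held level and still, about 8 cm above where it sat; no verdict came back.

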